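# Hang the headphones over the desk rail

## Task

Hang the headphones that stand on the desk over the bar of the headphone rail, beside the pair that already hangs there: padded crown of the headband on the bar, one ear cup down each side, off the desk. Lower them gently onto the bar rather than dropping them, leave the hanging pair where it is, and let go.

Things in the scene. Friction and masses are not known exactly. Their poses are not given: they have to be found in the camera images.
- headphones: loose black headphones, 0.22 kg, standing on the desk on two flat-bottomed ear cups, band arched up; 151 mm wide (own y), 44 deep (own x), 139 high. Origin: midway between the cups, level with their undersides; z up, y from cup to cup, x square to the arch (along the bar when hung). Cups: 46 to 77 mm either side in y, 44 wide in x, 50 high. Between the cups and under the crown it is open
- headphones_crown (a point): middle of the underside of the band's padded crown, 125 mm above headphones origin; rests on the bar when hung. The crown is 24 mm wide (own x), 14 mm thick (z 125 to 139), level for 15 mm along y, then falling away both sides. Grasp it from above across the 24 mm; fingertips no lower than its underside stay clear of the bar
- rail: fixed headphone rail: round level bar, 16 mm thick, along own x between two posts (axes at own x -170 and +170 mm; 18 mm thick, ball caps 23 mm wide up to z 175 mm), on a flat base plate 390 x 84 x 6 mm. Origin: centre of the underside of the base, on the desk; z up; top of the bar at z 155 mm
- rail_top (a point): point on the top line of the bar, midway between the posts, 155 mm above the desk; axes as rail
- hung_headphones: identical second pair, already hanging loose over the bar within 90 mm of its middle, held by friction only; axes and origin as headphones, x along the bar, cup undersides 30 mm above the desk. It takes 44 mm of the bar (22 either side of its origin); on its roomier side at least 130 mm of bar are free up to the post
- hung_headphones_crown (a point): point on the middle of the underside of the hanging pair's crown, 125 mm above its origin, resting on the bar
Not all that is in view belongs to the job. Leave any purple look-alike of the headphones alone.

How it is judged:
By the outcome, as a careful person would: the job done as asked, in the order asked, and still so for the second after the job is handed in, with the robot touching nothing.
It also fails if it takes over 37 s, if anything falls off the work surface, if the arm or the gripper's body presses on something with over 40 N, if the wrist force passes 120 N, or if a joint passes its speed limit or range.

## Robot

A 6-joint arm with a two-finger parallel gripper is mounted at the origin on the work surface; the furniture and walls round the work are solid. World frame = base frame: x ahead of the robot, y to its left, z up, the work surface at z = 0. Lengths are in m, angles in rad, forces in N, time in s.
With the tool pointing down it reaches from about 0.35 to 0.775 m from the base axis. Payload 7.3 kg.
Tool frame: the origin (TCP) lies at the very end of the fingers, on their centre line; the grasp point (between the pads) lies 19 mm behind it; z points along the fingers, y is the direction in which the jaws open and shut (so a half turn about z gives the same grasp; the last joint's range is limited). The gripper opens to 92 mm and grips with 3 to 60 N. Pads are 19 mm wide; open, the fingers measure 130 mm over their backs; the gripper's body (75 mm by 190 mm) begins 47 mm behind the grasp point.
Start: joints at [1.078, 0.342, 1.524, -0, 1.275, -0.146], TCP at [0.178, 0.494, 0.227] pointing down, gripper open.
Joint ranges: [-2.53, 2.53], [-0.77, 2.02], [0.04, 2.7], [-1, 4.14], [0.28, 2.66], [-3.11, 3.11]. Speed limits (rad/s): [2.57, 2.57, 3.14, 3.14, 3.14, 3.14].

## Interface

Orientations are given as [roll, pitch, yaw] about the fixed x, y, z axes, in that order (R = Rz(yaw) Ry(pitch) Rx(roll)).
In Python, from rig import r gives the robot as it stands.
- The arm moves only by the tool play_rows, never from a script. Its argument "targets" is a list of rows, each an object of numbers: "tx", "ty", "tz": the shift along the tool's x, y, z scaled (see below); "wx", "wy", "wz": the turn, a rotation vector about the tool's x, y, z scaled (see below); "fingers": the closure in counts, from 0 (fully open) to 255 (shut). In form: [{"tx": .., "ty": .., "tz": .., "wx": .., "wy": .., "wz": .., "fingers": ..}, ...]. A call has 1 to 20 rows; each row is the pose to reach, as a shift and turn from the pose measured when the call began, along the tool's axes at that moment; what a row does not reach only later rows make up. The controller multiplies each number of a shift by 0.12 m and each number of a turn by 90 degrees. A row lasts 1/10 s, in which the tool goes at most 50 mm and 8.59 degrees, less where a joint would pass 70% of its speed; a pose out of reach is approached as far as the arm can. A call with a number of a shift or a turn outside -1 to 1 is refused whole. A call with a gripper value outside its range is refused whole. The fingers move at their own pace and stop on an object; "squeeze" is the grip in N (left out, the last holds). Time passes only in rows, so rows that repeat a pose let the fingers close. It gives the time, the measured TCP pose, the force and the opening at its end, in the units of the state.
- r.get_obs(): the state, without advancing time (a new reading comes with each control period).
- r.snapshot(name): name is "side" or "top"; returns a dict with "frame" (420x560x3 uint8, red, green, blue), "depth" (420x560 float32, m along the optical axis (not along the pixel's ray), 0 where there is no reading), "K" (3x3 intrinsics, pixels), "dist" ([k1, k2, p1, p2, k3] as OpenCV has them; the pictures are not rectified), "R" (3x3) and "t" (3): a world point X has camera coordinates R X + t. Camera axes: x right, y down, z forward; pixel columns grow to the right and rows downward; lengths in m; the calibration is good to about 2 mm. A picture is of the moment at which its call begins.
- r.close_job(): hands the job in, once; it reports no verdict.
The state is a dict: "clock": time; "joints": joint angles; "qd": joint speeds; "joint_torque": joint torques, N m; "tcp_pos": TCP position; "eef_rot": TCP orientation; "ft_force": force on the tool from outside, world axes, zero at the start; "torque": the same for the moment, N m; "grip_width": finger opening in m.
Only numpy, scipy, OpenCV 4.12 (cv2) and the standard library are available. Lean on these libraries where they do the work, as an engineer would, in place of code of your own. Each camera call takes 0.05 s, during which the arm holds its last target.

## Working session

There is one attempt and no reset: what is moved stays moved. The work goes in short steps, Python scripts to look and compute and a tool call to move; the robot and the scene stay as the last step left them, time stands still between calls to the robot, and variables do not carry over. Pictures are saved under pics/ and viewed, and the job is handed in when it is done.

Besides the shell and the picture viewer there is one more tool, called by a JSON object that holds its "api" and its "payload", one argument or row to a line. play_rows: Moves the arm, as the interface text tells. Its arguments: {"type":"object","properties":{"targets":{"type":"array","items":{"type":"object","properties":{"tx":{"type":"number","minimum":-1,"maximum":1},"ty":{"type":"number","minimum":-1,"maximum":1},"tz":{"type":"number","minimum":-1,"maximum":1},"wx":{"type":"number","minimum":-1,"maximum":1},"wy":{"type":"number","minimum":-1,"maximum":1},"wz":{"type":"number","minimum":-1,"maximum":1},"fingers":{"type":"number"}}}},"squeeze":{"type":"number"}},"required":["targets"]}

```bash
mkdir -p pics; ls
python3 - <<'E'
from rig import r
import cv2,numpy as np
o=r.get_obs();print(o)
for n in("side","top"):
    s=r.snapshot(n);cv2.imwrite(f"pics/{n}0.png",s["frame"][:,:,::-1]);np.savez(f"{n}0.npz",**{k:s[k] for k in s})
    print(n,s["K"],s["dist"],s["R"],s["t"],(s["depth"]>0).mean())
E
```

```text
pics
{'clock': 0.0, 'joints': array([ 1.07799951e+00,  3.42688598e-01,  1.52502696e+00, -3.90309333e-05,
        1.27537531e+00, -1.46006046e-01]), 'qd': array([ 0.00056824,  0.00014515, -0.00041843, -0.00145285, -0.00018777,
       -0.00078039]), 'joint_torque': array([ 1.58296825e-03, -4.31229687e+01, -2.44222373e+01,  7.19431113e-02,
        5.58969914e-02, -1.36945919e-04]), 'tcp_pos': array([0.17823658, 0.4933861 , 0.2260592 ]), 'eef_rot': array([-3.14010495e+00, -1.81045469e-04,  2.79481314e+00]), 'ft_force': array([ 0.14536833, -1.55443853,  1.48379187]), 'torque': array([0.09248629, 0.00377904, 0.0371666 ]), 'grip_width': 0.09158251311455959}
side [[445.70769682   0.         288.19011424]
 [  0.         445.70769682 205.8682971 ]
 [  0.           0.           1.        ]] [0.03600881 0.         0.         0.         0.        ] [[-0.90048983  0.43486906 -0.00264053]
 [ 0.37281661  0.76884243 -0.51950851]
 [-0.22388802 -0.46879656 -0.8544612 ]] [ 0.46986538 -0.03804981  1.16515651] 0.9959863945578231
top [[496.92470859   0.         282.53148297]
 [  0.         496.92470859 212.59842937]
 [  0.           0.           1.        ]] [0.00883323 0.         0.         0.         0.        ] [[ 2.98936961e-03 -9.99821686e-01 -1.86456232e-02]
 [-9.85835674e-01  1.80137323e-04 -1.67714019e-01]
 [ 1.67687473e-01  1.88828797e-02 -9.85659347e-01]] [-0.05721124  0.52591369  1.10954201] 0.9959778911564626
```

View pics/side0.png

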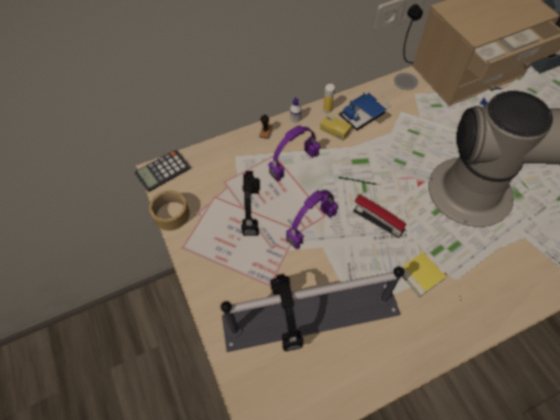

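View pics/top0.png

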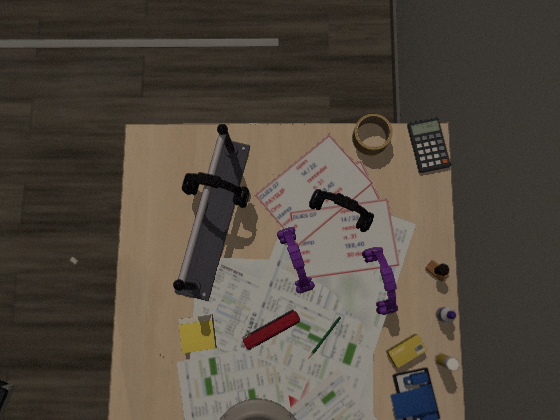

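Candidates, in the top view:
- Black pair on the desk at (342,208), side view (250,205). This is the target.
- Black pair on the bar at (215,190), to be left alone.
- Purple look-alikes at (296,260) and (382,280), to be left alone.

Next I'll check the choice in a close crop and measure.

```bash
cat > h.py <<'E'
import numpy as np,cv2
def load(n):
    return dict(np.load(n))
def cloud(s):
    H,W=s["depth"].shape
    u,v=np.meshgrid(np.arange(W),np.arange(H))
    p=cv2.undistortPoints(np.stack([u,v],-1).reshape(-1,1,2).astype(np.float64),s["K"],s["dist"]).reshape(H,W,2)
    d=s["depth"].astype(float)
    X=np.dstack([p[...,0]*d,p[...,1]*d,d])
    return (X-s["t"])@s["R"]
def proj(s,P):
    return cv2.projectPoints(np.atleast_2d(np.array(P,float)),cv2.Rodrigues(s["R"])[0],s["t"],s["K"],s["dist"])[0].reshape(-1,2)
E
python3 - <<'E'
from h import *
t=load("top0.npz");sd=load("side0.npz")
a=cv2.resize(t["frame"][110:310,160:440,::-1],None,fx=2.8,fy=2.8);cv2.imwrite("pics/crop0.png",a)
print("target px in side depth check")
for nm,s,boxes in(("top",t,{"tgt":(300,180,385,240),"hung":(178,165,255,215)}),("side",sd,{"tgt":(235,165,265,240),"hung":(268,270,306,355)})):
    C=cloud(s)
    print(nm,"desk",np.median(C[230:235,430:440] if nm=="top" else C[250:260,200:210],axis=(0,1)))
    for k,(x0,y0,x1,y1) in boxes.items():
        c=C[y0:y1,x0:x1].reshape(-1,3);g=s["frame"][y0:y1,x0:x1].reshape(-1,3).astype(int)
        m=(g.max(1)<75)&(c[:,2]>.02); c=c[m]
        if k=="hung": c=c[c[:,2]>.12]
        for lo,hi in((.02,.06),(.06,.12),(.128,.15),(.15,.162),(.162,.19)):
            q=c[(c[:,2]>lo)&(c[:,2]<hi)]
            if len(q)>5:
                m0=q.mean(0);r=(q-m0)[:,:2];w,V=np.linalg.eigh(r.T@r);e=r@V
                print(nm,k,lo,len(q),m0.round(4),"maj ang",np.degrees(np.arctan2(V[1,1],V[0,1])).round(1),"ext",np.ptp(e,axis=0).round(3),"zmax",q[:,2].max().round(3))
E
```

```text
target px in side depth check
top desk [ 0.48665519 -0.41745223  0.00057438]
top tgt 0.02 342 [ 0.5277 -0.1905  0.0451] maj ang 64.8 ext [0.043 0.152] zmax 0.055
top tgt 0.06 174 [ 0.5339 -0.1919  0.1025] maj ang 64.6 ext [0.017 0.134] zmax 0.12
top tgt 0.128 294 [ 0.5335 -0.1924  0.1364] maj ang 65.2 ext [0.025 0.065] zmax 0.144
top hung 0.128 147 [0.5694 0.086  0.1422] maj ang 77.2 ext [0.108 0.118] zmax 0.15
top hung 0.15 167 [0.5688 0.0964 0.155 ] maj ang 76.2 ext [0.107 0.083] zmax 0.162
top hung 0.162 257 [0.5756 0.0977 0.1674] maj ang 76.8 ext [0.025 0.049] zmax 0.172
side desk [ 0.68274516 -0.12742551  0.00404569]
side tgt 0.02 279 [ 0.5422 -0.1609  0.041 ] maj ang 59.8 ext [0.04  0.146] zmax 0.055
side tgt 0.06 123 [ 0.5559 -0.1422  0.097 ] maj ang 67.6 ext [0.017 0.03 ] zmax 0.12
side tgt 0.128 184 [ 0.5329 -0.1871  0.1364] maj ang 63.9 ext [0.021 0.059] zmax 0.143
side hung 0.128 137 [0.5832 0.1319 0.1413] maj ang 76.8 ext [0.023 0.109] zmax 0.15
side hung 0.15 142 [0.5775 0.1096 0.1554] maj ang 76.3 ext [0.03  0.081] zmax 0.162
side hung 0.162 311 [0.5753 0.101  0.1672] maj ang 75.9 ext [0.024 0.052] zmax 0.173
```

View pics/crop0.png

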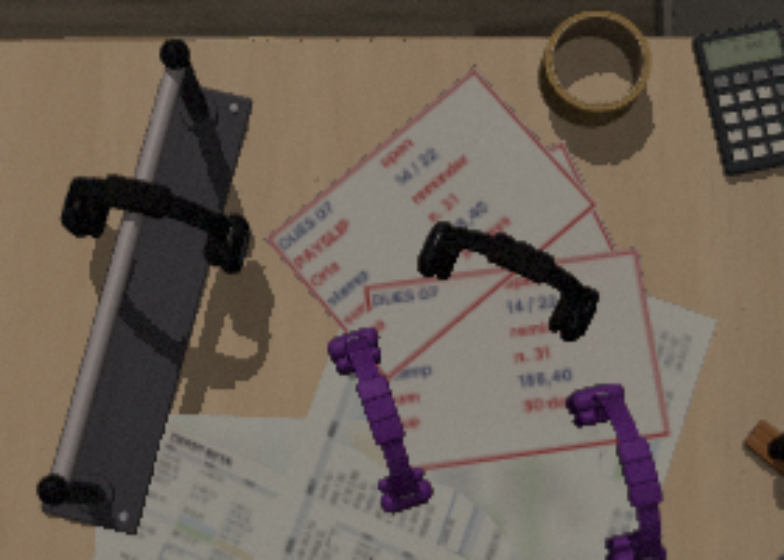

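The crop shows the target black with a free-standing arch, mid-crown at about (342,205) in the full top image. The hanging pair is on the bar and the two others are purple. Next I'll measure the bar and the post caps.

Run:
```python
from h import *
t=load("top0.npz");sd=load("side0.npz")
for nm,s,(x0,y0,x1,y1) in(("top",t,(170,118,255,300)),("side",sd,(215,260,410,330))):
    C=cloud(s)[y0:y1,x0:x1].reshape(-1,3);g=s["frame"][y0:y1,x0:x1].reshape(-1,3).astype(int)
    m=(C[:,2]>.148)&(C[:,2]<.16)&(g.max(1)>85);q=C[m]
    l=cv2.fitLine(q[:,:2].astype(np.float32),cv2.DIST_HUBER,0,.01,.01).ravel()
    a=(q[:,:2]-l[2:])@l[:2]
    print(nm,"bar",len(q),np.degrees(np.arctan2(l[1],l[0])),"pt",l[2:],"ext",a.min(),a.max(),"z",np.percentile(q[:,2],[50,95]))
    print("ends",l[2:]+l[:2]*a.min(),l[2:]+l[:2]*a.max())
    q=C[(C[:,2]>.155)&(g.max(1)<75)]
    d=np.array([np.cos(np.radians(-13.5)),np.sin(np.radians(-13.5))])
    ax=q[:,:2]@d
    h=q[np.abs(ax-np.median(ax))<.04]
    for sel in(ax<np.median(ax)-.06,ax>np.median(ax)+.06):
        if sel.sum(): print(" cap",sel.sum(),q[sel].mean(0).round(4),q[sel].max(0).round(3),q[sel].min(0).round(3))
```

```text
top bar 755 -13.711542 pt [0.51080346 0.11513126] ext -0.14711116128084153 0.1681622260857961 z [0.15447214 0.15783328]
ends [0.36788476 0.15000159] [0.6741733  0.07527112]
 cap 135 [0.3517 0.0981 0.4026] [0.368 0.163 1.181] [ 0.333 -0.078  0.155]
 cap 97 [0.6843 0.0706 0.1701] [0.696 0.082 0.178] [0.654 0.06  0.156]
side bar 1231 -13.877578 pt [0.50316966 0.11978137] ext -0.15305214165986877 0.18177371668952302 z [0.15319525 0.15638683]
ends [0.35458504 0.15649065] [0.67963747 0.07618329]
 cap 94 [0.3588 0.1566 0.1699] [0.368 0.165 0.176] [0.346 0.147 0.159]
 cap 98 [0.6859 0.076  0.1702] [0.695 0.085 0.175] [0.675 0.065 0.16 ]
```

```bash
cat > go.py <<'E'
import sys,numpy as np
from scipy.spatial.transform import Rotation as Ro
from rig import r
# usage: go.py x y z phi_deg(tool y direction)
x,y,z,phi=map(float,sys.argv[1:5])
o=r.get_obs();p=np.array(o["tcp_pos"]);R=Ro.from_euler("xyz",o["eef_rot"]).as_matrix()
f=np.radians(phi);ty=np.array([np.cos(f),np.sin(f),0]);tz=np.array([0,0,-1.]);D=np.column_stack([np.cross(ty,tz),ty,tz])
sh=R.T@(np.array([x,y,z])-p)/.12; w=Ro.from_matrix(R.T@D).as_rotvec()/(np.pi/2)
print("t",o["clock"],"p",p.round(4),"toolY",np.degrees(np.arctan2(R[1,1],R[0,1])).round(2),"F",np.round(o["ft_force"],1),"w",o["grip_width"])
print("shift",sh.round(3),"turn",w.round(3),"clampfrac",min(1,1/abs(sh).max()))
E
python3 go.py .533 -.190 .23 -25.1; python3 go.py .36 .16 .25 30
```

```text
t 0.1 p [0.1782 0.4935 0.2261] toolY 70.13 F [-1.   0.2  0.1] w 0.0918569326977202
shift [-4.716 -4.352 -0.027] turn [-1.000e-03  1.000e-03  1.058e+00] clampfrac 0.2120383822127081
t 0.1 p [0.1782 0.4935 0.2261] toolY 70.13 F [-1.   0.2  0.1] w 0.0918569326977202
shift [-2.369 -2.099 -0.197] turn [-0.001  0.     0.446] clampfrac 0.4221376258645469
```

{"api": "play_rows", "payload": {
  "targets": [
    {"tx": -0.2,"ty": -0.17,"tz": -0.03,"wz": 0.05,"fingers": 0},
    {"tx": -0.45,"ty": -0.38,"tz": -0.08,"wz": 0.1,"fingers": 0},
    {"tx": -0.75,"ty": -0.64,"tz": -0.12,"wz": 0.17,"fingers": 0},
    {"tx": -1,"ty": -0.85,"tz": -0.2,"wz": 0.24,"fingers": 0}
  ]
}}

```text
invalid input
```

```bash
python3 go.py .36 .20 .25 30; python3 go.py .533 -.190 .23 -25.1
```

```text
t 0.1 p [0.1782 0.4935 0.2261] toolY 70.13 F [-1.   0.2  0.1] w 0.0918569326977202
shift [-2.256 -1.785 -0.197] turn [-0.001  0.     0.446] clampfrac 0.4433415536990119
t 0.1 p [0.1782 0.4935 0.2261] toolY 70.13 F [-1.   0.2  0.1] w 0.0918569326977202
shift [-4.716 -4.352 -0.027] turn [-1.000e-03  1.000e-03  1.058e+00] clampfrac 0.2120383822127081
```

{"api": "play_rows", "payload": {
  "targets": [
    {"tx": -0.2,"ty": -0.17,"tz": -0.03,"wx": 0,"wy": 0,"wz": 0.05,"fingers": 0},
    {"tx": -0.45,"ty": -0.38,"tz": -0.08,"wx": 0,"wy": 0,"wz": 0.1,"fingers": 0},
    {"tx": -0.75,"ty": -0.64,"tz": -0.12,"wx": 0,"wy": 0,"wz": 0.17,"fingers": 0},
    {"tx": -1,"ty": -0.85,"tz": -0.2,"wx": 0,"wy": 0,"wz": 0.24,"fingers": 0}
  ],
  "squeeze": 15
}}

```text
clock: 0.5
tcp_pos: [0.2565, 0.3546, 0.2496]
eef_rot: [-3.138, 0.001, 2.414]
ft_force: [-0.2, -0.1, -0.5]
grip_width: 0.0918
```

```bash
python3 go.py .36 .20 .25 30; python3 go.py .533 -.190 .23 -25.1
```

```text
t 0.5 p [0.2565 0.3546 0.2496] toolY 48.3 F [-0.2 -0.1 -0.5] w 0.09184021675042582
shift [-1.501e+00 -3.880e-01 -1.000e-03] turn [-0.002  0.001  0.203] clampfrac 0.6662264947378639
t 0.5 p [0.2565 0.3546 0.2496] toolY 48.3 F [-0.2 -0.1 -0.5] w 0.09184021675042582
shift [-4.739 -1.855  0.173] turn [-0.002  0.002  0.816] clampfrac 0.2110026242518744
```

{"api": "play_rows", "payload": {
  "targets": [
    {"tx": -0.4,"ty": -0.12,"tz": 0,"wx": 0,"wy": 0,"wz": 0.08,"fingers": 0},
    {"tx": -0.8,"ty": -0.24,"tz": 0,"wx": 0,"wy": 0,"wz": 0.16,"fingers": 0},
    {"tx": -1,"ty": -0.3,"tz": 0,"wx": 0,"wy": 0,"wz": 0.24,"fingers": 0}
  ]
}}

```text
clock: 0.8
tcp_pos: [0.3231, 0.2452, 0.2497]
eef_rot: [-3.138, 0.003, 2.03]
ft_force: [0.2, 0.2, 0.4]
grip_width: 0.0919
```

```bash
python3 go.py .533 -.190 .23 -25.1
```

```text
t 0.8 p [0.3231 0.2452 0.2497] toolY 26.3 F [0.2 0.2 0.4] w 0.09192022767327665
shift [-4.026 -0.038  0.175] turn [-0.001  0.003  0.571] clampfrac 0.24838813881139638
```

{"api": "play_rows", "payload": {
  "targets": [
    {"tx": -0.4,"ty": 0,"tz": 0,"wx": 0,"wy": 0,"wz": 0.05,"fingers": 0},
    {"tx": -0.8,"ty": 0,"tz": 0,"wx": 0,"wy": 0,"wz": 0.1,"fingers": 0},
    {"tx": -1,"ty": 0,"tz": 0,"wx": 0,"wy": 0,"wz": 0.14,"fingers": 0}
  ]
}}

```text
clock: 1.1
tcp_pos: [0.3772, 0.1348, 0.2499]
eef_rot: [-3.139, 0.004, 1.804]
ft_force: [0.4, 0.2, -0.1]
grip_width: 0.0917
```

```bash
python3 go.py .533 -.190 .23 -25.1
```

```text
t 1.1 p [0.3772 0.1348 0.2499] toolY 13.39 F [ 0.4  0.2 -0.1] w 0.09167391840309312
shift [-2.933  0.637  0.176] turn [-0.001  0.003  0.428] clampfrac 0.34093310080321904
```

{"api": "play_rows", "payload": {
  "targets": [
    {"tx": -0.4,"ty": 0.09,"tz": 0,"wx": 0,"wy": 0,"wz": 0.05,"fingers": 0},
    {"tx": -0.8,"ty": 0.18,"tz": 0,"wx": 0,"wy": 0,"wz": 0.1,"fingers": 0},
    {"tx": -1,"ty": 0.22,"tz": 0,"wx": 0,"wy": 0,"wz": 0.14,"fingers": 0}
  ]
}}

```text
clock: 1.4
tcp_pos: [0.4317, 0.0211, 0.2501]
eef_rot: [-3.14, 0.005, 1.579]
ft_force: [0.5, 0.2, 0.3]
grip_width: 0.092
```

```bash
python3 go.py .533 -.190 .23 -25.1
```

```text
t 1.4 p [0.4317 0.0211 0.2501] toolY 0.48 F [0.5 0.2 0.3] w 0.09195804373278517
shift [-1.766  0.83   0.175] turn [-0.     0.004  0.284] clampfrac 0.5664104822775426
```

{"api": "play_rows", "payload": {
  "targets": [
    {"tx": -0.37,"ty": 0.17,"tz": 0,"wx": 0,"wy": 0,"wz": 0.05,"fingers": 0},
    {"tx": -0.72,"ty": 0.34,"tz": 0,"wx": 0,"wy": 0.002,"wz": 0.1,"fingers": 0},
    {"tx": -1,"ty": 0.47,"tz": 0,"wx": 0,"wy": 0.004,"wz": 0.16,"fingers": 0}
  ]
}}

```text
clock: 1.7
tcp_pos: [0.4897, -0.1009, 0.2502]
eef_rot: [-3.14, -0.0, 1.323]
ft_force: [0.6, 1.1, -0.6]
grip_width: 0.0915
```

```bash
python3 go.py .533 -.190 .22 -25.1
```

```text
t 1.7 p [ 0.4897 -0.1009  0.2502] toolY -14.18 F [ 0.6  1.1 -0.6] w 0.09146440507861281
shift [-0.631  0.532  0.251] turn [-0.001 -0.     0.121] clampfrac 1
```

{"api": "play_rows", "payload": {
  "targets": [
    {"tx": -0.3,"ty": 0.26,"tz": 0.1,"wx": 0,"wy": 0,"wz": 0.06,"fingers": 0},
    {"tx": -0.63,"ty": 0.53,"tz": 0.2,"wx": 0,"wy": 0,"wz": 0.12,"fingers": 0},
    {"tx": -0.63,"ty": 0.53,"tz": 0.25,"wx": 0,"wy": 0,"wz": 0.12,"fingers": 0},
    {"tx": -0.63,"ty": 0.53,"tz": 0.25,"wx": 0,"wy": 0,"wz": 0.12,"fingers": 0}
  ]
}}

```text
clock: 2.1
tcp_pos: [0.532, -0.1903, 0.2179]
eef_rot: [-3.136, -0.0, 1.134]
ft_force: [0.6, 0.5, -0.7]
grip_width: 0.0918
```

```bash
python3 go.py .533 -.190 .127 -25.1
python3 - <<'E'
from rig import r
import cv2,numpy as np
from h import *
for n in("side","top"):
    s=r.snapshot(n);np.savez(f"{n}1.npz",**s)
    f=s["frame"].copy()
    c=proj(s,[.533,-.19,.139])[0].astype(int);print(n,c)
    a=cv2.resize(f[max(0,c[1]-70):c[1]+70,max(0,c[0]-90):c[0]+90,::-1],None,fx=4,fy=4);cv2.imwrite(f"pics/{n}1.png",a)
E
```

```text
t 2.1 p [ 0.532  -0.1903  0.2179] toolY -25.05 F [ 0.6  0.5 -0.7] w 0.09177275052687268
shift [0.006 0.011 0.758] turn [-0.004 -0.     0.001] clampfrac 1
side [247 180]
top [344 201]
```

View pics/side1.png

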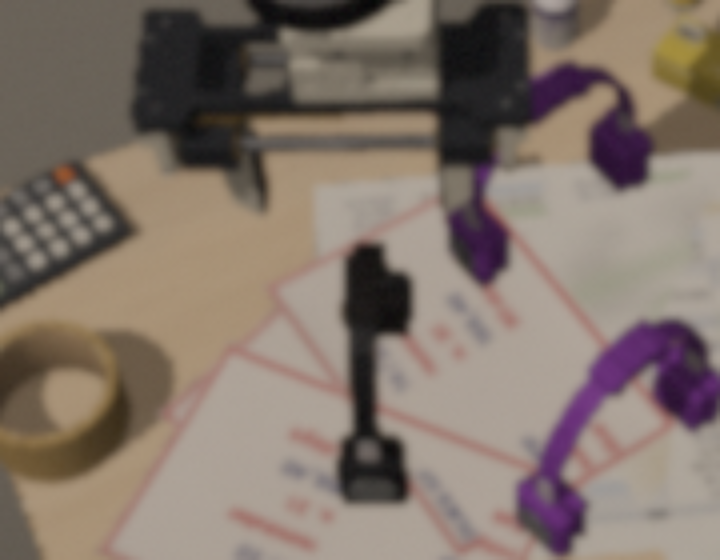

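View pics/top1.png

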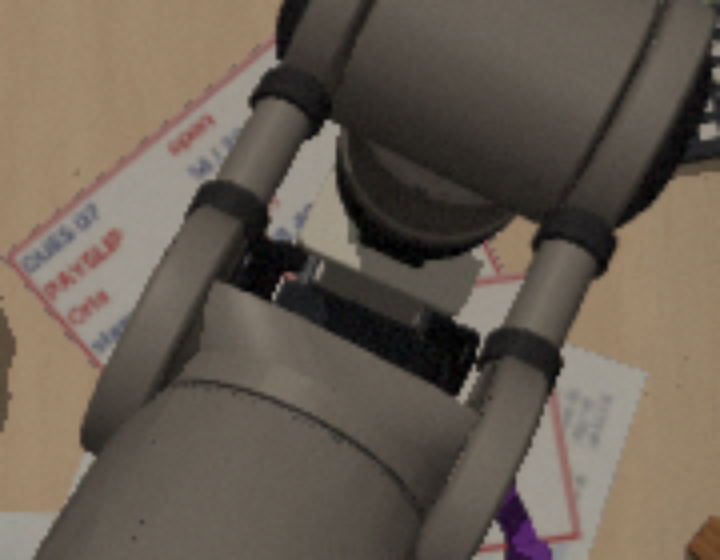

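The side crop shows the open fingers either side of the black crown, tips at crop (258,200) and (455,200) with the crown at about (365,260). Going down.

{"api": "play_rows", "payload": {
  "targets": [
    {"tx": 0.005,"ty": 0.01,"tz": 0.2,"wx": -0.004,"wy": 0,"wz": 0,"fingers": 0},
    {"tx": 0.005,"ty": 0.01,"tz": 0.4,"wx": -0.004,"wy": 0,"wz": 0,"fingers": 0},
    {"tx": 0.005,"ty": 0.01,"tz": 0.58,"wx": -0.004,"wy": 0,"wz": 0,"fingers": 0},
    {"tx": 0.005,"ty": 0.01,"tz": 0.7,"wx": -0.004,"wy": 0,"wz": 0,"fingers": 0},
    {"tx": 0.005,"ty": 0.01,"tz": 0.757,"wx": -0.004,"wy": 0,"wz": 0,"fingers": 0},
    {"tx": 0.005,"ty": 0.01,"tz": 0.757,"wx": -0.004,"wy": 0,"wz": 0,"fingers": 0},
    {"tx": 0.005,"ty": 0.01,"tz": 0.757,"wx": -0.004,"wy": 0,"wz": 0,"fingers": 0}
  ]
}}

```text
clock: 2.9
tcp_pos: [0.5339, -0.1882, 0.1303]
eef_rot: [3.136, -0.0, 1.137]
ft_force: [-0.8, -0.5, -0.1]
grip_width: 0.0919
```

```bash
python3 go.py .533 -.190 .127 -25.1
python3 - <<'E'
from rig import r
import cv2,numpy as np
from h import *
s=r.snapshot("side");c=proj(s,[.533,-.19,.139])[0].astype(int)
print(proj(s,[.533,-.19,.127])-[c[0]-60,c[1]-50])
cv2.imwrite("pics/side2.png",cv2.resize(s["frame"][c[1]-50:c[1]+50,c[0]-60:c[0]+60,::-1],None,fx=6,fy=6,interpolation=cv2.INTER_CUBIC))
E
```

```text
t 2.9 p [ 0.5339 -0.1882  0.1303] toolY -24.85 F [-0.8 -0.5 -0.1] w 0.091894662044078
shift [-0.017 -0.001  0.028] turn [ 0.003 -0.     0.003] clampfrac 1
[[60.76462329 53.54074415]]
```

View pics/side2.png

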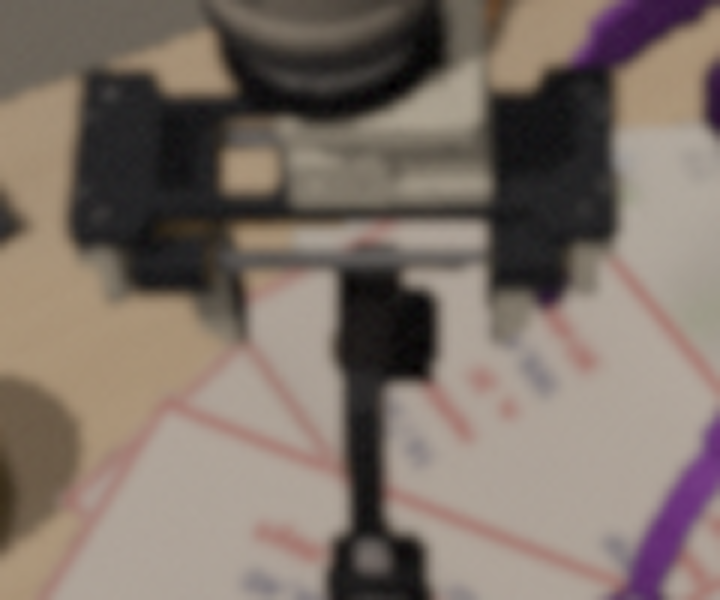

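{"api": "play_rows", "payload": {
  "targets": [
    {"tx": -0.015,"ty": 0,"tz": 0.026,"wx": 0.003,"wy": 0,"wz": 0,"fingers": 0},
    {"tx": -0.015,"ty": 0,"tz": 0.026,"wx": 0.003,"wy": 0,"wz": 0,"fingers": 120},
    {"tx": -0.015,"ty": 0,"tz": 0.026,"wx": 0.003,"wy": 0,"wz": 0,"fingers": 160},
    {"tx": -0.015,"ty": 0,"tz": 0.026,"wx": 0.003,"wy": 0,"wz": 0,"fingers": 180},
    {"tx": -0.015,"ty": 0,"tz": 0.026,"wx": 0.003,"wy": 0,"wz": 0,"fingers": 255},
    {"tx": -0.015,"ty": 0,"tz": 0.026,"wx": 0.003,"wy": 0,"wz": 0,"fingers": 255},
    {"tx": -0.015,"ty": 0,"tz": 0.026,"wx": 0.003,"wy": 0,"wz": 0,"fingers": 255},
    {"tx": -0.015,"ty": 0,"tz": 0.026,"wx": 0.003,"wy": 0,"wz": 0,"fingers": 255}
  ],
  "squeeze": 25
}}

```text
clock: 3.75
tcp_pos: [0.5333, -0.19, 0.1273]
eef_rot: [3.141, -0.001, 1.137]
ft_force: [-0.7, -0.0, -0.4]
grip_width: 0.0404
```

```bash
python3 go.py .533 -.190 .23 -25.1
```

```text
t 3.75 p [ 0.5333 -0.19    0.1273] toolY -24.87 F [-0.7 -0.  -0.4] w 0.040352777749480824
shift [-0.    -0.002 -0.856] turn [ 0.    -0.     0.003] clampfrac 1
```

Still closing, so I'll hold.

{"api": "play_rows", "payload": {
  "targets": [
    {"tx": 0,"ty": 0,"tz": 0,"wx": 0,"wy": 0,"wz": 0,"fingers": 255},
    {"tx": 0,"ty": 0,"tz": 0,"wx": 0,"wy": 0,"wz": 0,"fingers": 255},
    {"tx": 0,"ty": 0,"tz": 0,"wx": 0,"wy": 0,"wz": 0,"fingers": 255},
    {"tx": 0,"ty": 0,"tz": 0,"wx": 0,"wy": 0,"wz": 0,"fingers": 255},
    {"tx": 0,"ty": 0,"tz": 0,"wx": 0,"wy": 0,"wz": 0,"fingers": 255}
  ]
}}

```text
clock: 4.25
tcp_pos: [0.5334, -0.1901, 0.1273]
eef_rot: [3.141, -0.0, 1.137]
ft_force: [0.4, -0.2, -0.3]
grip_width: 0.0235
```

```bash
python3 go.py .533 -.190 .23 -25.1
```

```text
t 4.25 p [ 0.5334 -0.1901  0.1273] toolY -24.87 F [ 0.4 -0.2 -0.3] w 0.02350448064352786
shift [-0.    -0.002 -0.856] turn [ 0.001 -0.     0.003] clampfrac 1
```

{"api": "play_rows", "payload": {
  "targets": [
    {"tx": 0,"ty": 0,"tz": -0.05,"wx": 0,"wy": 0,"wz": 0,"fingers": 255},
    {"tx": 0,"ty": 0,"tz": -0.12,"wx": 0,"wy": 0,"wz": 0,"fingers": 255},
    {"tx": 0,"ty": 0,"tz": -0.25,"wx": 0,"wy": 0,"wz": 0,"fingers": 255},
    {"tx": 0,"ty": 0,"tz": -0.4,"wx": 0,"wy": 0,"wz": 0,"fingers": 255},
    {"tx": 0,"ty": 0,"tz": -0.55,"wx": 0,"wy": 0,"wz": 0,"fingers": 255},
    {"tx": 0,"ty": 0,"tz": -0.7,"wx": 0,"wy": 0,"wz": 0,"fingers": 255},
    {"tx": 0,"ty": 0,"tz": -0.85,"wx": 0,"wy": 0,"wz": 0,"fingers": 255},
    {"tx": 0,"ty": 0,"tz": -1,"wx": 0,"wy": 0,"wz": 0,"fingers": 255}
  ]
}}

```text
clock: 5.05
tcp_pos: [0.533, -0.1899, 0.2486]
eef_rot: [3.141, -0.0, 1.137]
ft_force: [0.9, 0.5, -3.1]
grip_width: 0.0237
```

```bash
python3 go.py .4625 .128 .335 -13.8
python3 - <<'E'
from rig import r
import cv2
from h import *
s=r.snapshot("side")
cv2.imwrite("pics/side3.png",cv2.resize(s["frame"][60:260,140:380,::-1],None,fx=3,fy=3))
E
```

```text
t 5.05 p [ 0.533  -0.1899  0.2486] toolY -24.87 F [ 0.9  0.5 -3.1] w 0.02374466180262837
shift [ 2.157 -1.646 -0.721] turn [ 0.001 -0.    -0.123] clampfrac 0.46362257169250976
```

View pics/side3.png

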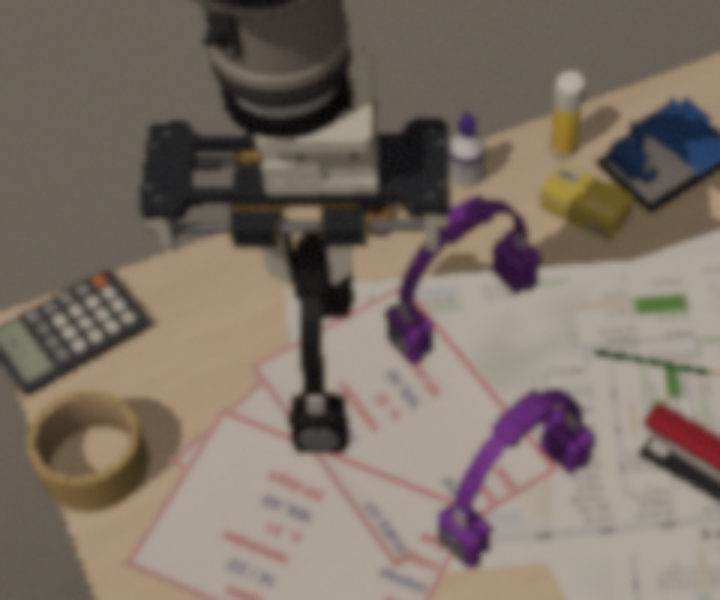

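The picture shows the pair held at the crown at crop (312,260), hanging upright, with a 3 N weight signal. Now I'll raise it and carry it towards the rail.

{"api": "play_rows", "payload": {
  "targets": [
    {"tx": 0.05,"ty": -0.04,"tz": -0.15,"wx": 0,"wy": 0,"wz": 0,"fingers": 255},
    {"tx": 0.15,"ty": -0.12,"tz": -0.35,"wx": 0,"wy": 0,"wz": -0.01,"fingers": 255},
    {"tx": 0.3,"ty": -0.23,"tz": -0.52,"wx": 0,"wy": 0,"wz": -0.02,"fingers": 255},
    {"tx": 0.45,"ty": -0.34,"tz": -0.65,"wx": 0,"wy": 0,"wz": -0.03,"fingers": 255},
    {"tx": 0.6,"ty": -0.46,"tz": -0.7,"wx": 0,"wy": 0,"wz": -0.04,"fingers": 255},
    {"tx": 0.8,"ty": -0.6,"tz": -0.72,"wx": 0,"wy": 0,"wz": -0.05,"fingers": 255},
    {"tx": 1,"ty": -0.75,"tz": -0.72,"wx": 0,"wy": 0,"wz": -0.06,"fingers": 255}
  ]
}}

```text
clock: 5.8
tcp_pos: [0.5021, -0.0427, 0.3381]
eef_rot: [3.135, 0.0, 1.231]
ft_force: [0.7, 0.1, -2.6]
grip_width: 0.0238
```

```bash
python3 go.py .4625 .128 .335 -13.8
```

```text
t 5.8 p [ 0.5021 -0.0427  0.3381] toolY -19.46 F [ 0.7  0.1 -2.6] w 0.023848227175775578
shift [ 1.231 -0.786  0.02 ] turn [ 0.005  0.    -0.063] clampfrac 0.8122000566989543
```

{"api": "play_rows", "payload": {
  "targets": [
    {"tx": 0.2,"ty": -0.13,"tz": 0,"wx": 0,"wy": 0,"wz": -0.01,"fingers": 255},
    {"tx": 0.4,"ty": -0.26,"tz": 0,"wx": 0,"wy": 0,"wz": -0.02,"fingers": 255},
    {"tx": 0.6,"ty": -0.39,"tz": 0,"wx": 0.002,"wy": 0,"wz": -0.035,"fingers": 255},
    {"tx": 0.8,"ty": -0.52,"tz": 0,"wx": 0.004,"wy": 0,"wz": -0.05,"fingers": 255},
    {"tx": 0.92,"ty": -0.6,"tz": 0,"wx": 0.005,"wy": 0,"wz": -0.063,"fingers": 255},
    {"tx": 0.98,"ty": -0.63,"tz": 0,"wx": 0.005,"wy": 0,"wz": -0.063,"fingers": 255}
  ]
}}

```text
clock: 6.4
tcp_pos: [0.4693, 0.0947, 0.3376]
eef_rot: [-3.14, 0.0, 1.332]
ft_force: [0.5, -0.5, -2.8]
grip_width: 0.0238
```

```bash
python3 go.py .4625 .128 .335 -13.8
```

```text
t 6.4 p [0.4693 0.0947 0.3376] toolY -13.68 F [ 0.5 -0.5 -2.8] w 0.02380284793597219
shift [ 0.256 -0.12   0.021] turn [-0.001  0.     0.001] clampfrac 1
```

{"api": "play_rows", "payload": {
  "targets": [
    {"tx": 0.13,"ty": -0.06,"tz": 0,"wx": 0,"wy": 0,"wz": 0,"fingers": 255},
    {"tx": 0.22,"ty": -0.1,"tz": 0.01,"wx": 0,"wy": 0,"wz": 0,"fingers": 255},
    {"tx": 0.256,"ty": -0.12,"tz": 0.02,"wx": 0,"wy": 0,"wz": 0,"fingers": 255},
    {"tx": 0.256,"ty": -0.12,"tz": 0.02,"wx": 0,"wy": 0,"wz": 0,"fingers": 255},
    {"tx": 0.256,"ty": -0.12,"tz": 0.02,"wx": 0,"wy": 0,"wz": 0,"fingers": 255}
  ]
}}

```text
clock: 6.9
tcp_pos: [0.4627, 0.1274, 0.3351]
eef_rot: [-3.14, 0.001, 1.332]
ft_force: [0.1, -0.3, -3.3]
grip_width: 0.0243
```

```bash
python3 go.py .4625 .128 .16 -13.8
python3 - <<'E'
from rig import r
import cv2
from h import *
for n in("side","top"):
    s=r.snapshot(n);np.savez(n+"4.npz",**s)
    cv2.imwrite(f"pics/{n}4.png",s["frame"][:,:,::-1])
s=load("side4.npz");C=cloud(s).reshape(-1,3);g=s["frame"].reshape(-1,3).astype(int)
# held cups: black, between z .2 and .26, near the grasp
u=np.array([-np.sin(np.radians(-13.8)),np.cos(np.radians(-13.8))]);d=np.array([u[1],-u[0]])
rel=C[:,:2]-[.4625,.128]
m=(abs(rel)<.1).all(1)&(g.max(1)<75)
for lo,hi in((.2,.215),(.215,.24),(.24,.26),(.27,.30),(.31,.33),(.33,.35)):
    k=m&(C[:,2]>lo)&(C[:,2]<hi)
    if k.sum()>5:
        a=rel[k]@u;b=rel[k]@d;print(lo,k.sum(),"u",a.min().round(3),a.max().round(3),"d",b.min().round(3),b.max().round(3))
E
```

```text
t 6.9 p [0.4627 0.1274 0.3351] toolY -13.71 F [ 0.1 -0.3 -3.3] w 0.02430673064143539
shift [ 5.000e-03 -1.000e-03  1.459e+00] turn [-0.001  0.001  0.001] clampfrac 0.6854831332978701
0.215 160 u -0.067 0.075 d -0.018 0.023
0.24 373 u -0.069 0.075 d -0.022 0.022
0.27 85 u 0.058 0.066 d -0.009 0.009
0.31 128 u 0.033 0.055 d -0.007 0.007
0.33 262 u -0.018 0.037 d -0.015 0.014
```

View pics/side4.png

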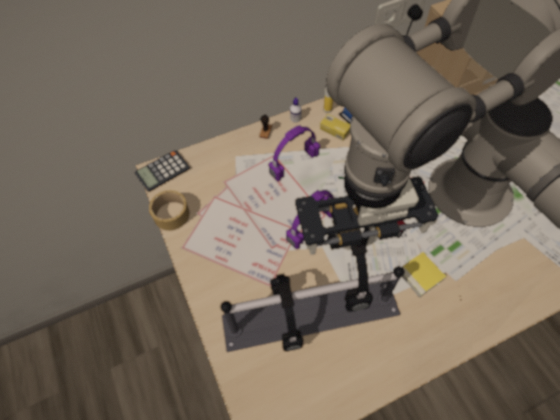

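View pics/top4.png

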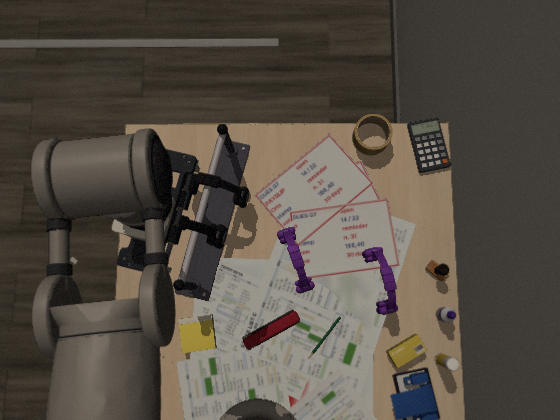

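In the side view the held pair sits over the free half of the bar, lower cup at (360,300). It is well clear of the hanging pair at (287,310) and the post cap at (398,272). The cup span comes out centred on the bar to about 2–3 mm. Lowering now.

{"api": "play_rows", "payload": {
  "targets": [
    {"tx": 0.005,"ty": 0,"tz": 0.1,"wx": 0,"wy": 0,"wz": 0,"fingers": 255},
    {"tx": 0.005,"ty": 0,"tz": 0.25,"wx": 0,"wy": 0,"wz": 0,"fingers": 255},
    {"tx": 0.005,"ty": 0,"tz": 0.4,"wx": 0,"wy": 0,"wz": 0,"fingers": 255},
    {"tx": 0.005,"ty": 0,"tz": 0.55,"wx": 0,"wy": 0,"wz": 0,"fingers": 255},
    {"tx": 0.005,"ty": 0,"tz": 0.7,"wx": 0,"wy": 0,"wz": 0,"fingers": 255},
    {"tx": 0.005,"ty": 0,"tz": 0.85,"wx": 0,"wy": 0,"wz": 0,"fingers": 255},
    {"tx": 0.005,"ty": 0,"tz": 0.95,"wx": 0,"wy": 0,"wz": 0,"fingers": 255},
    {"tx": 0.005,"ty": 0,"tz": 1,"wx": 0,"wy": 0,"wz": 0,"fingers": 255}
  ]
}}

```text
clock: 7.8
tcp_pos: [0.4624, 0.1274, 0.2141]
eef_rot: [-3.139, 0.001, 1.33]
ft_force: [-0.2, -0.3, -2.8]
grip_width: 0.0238
```

```bash
python3 go.py .4625 .128 .172 -13.8
```

```text
t 7.8 p [0.4624 0.1274 0.2141] toolY -13.77 F [-0.2 -0.3 -2.8] w 0.02379867026649437
shift [0.006 0.    0.351] turn [-0.002  0.001  0.   ] clampfrac 1
```

{"api": "play_rows", "payload": {
  "targets": [
    {"tx": 0.005,"ty": 0,"tz": 0.08,"wx": 0,"wy": 0,"wz": 0,"fingers": 255},
    {"tx": 0.005,"ty": 0,"tz": 0.16,"wx": 0,"wy": 0,"wz": 0,"fingers": 255},
    {"tx": 0.005,"ty": 0,"tz": 0.24,"wx": 0,"wy": 0,"wz": 0,"fingers": 255},
    {"tx": 0.005,"ty": 0,"tz": 0.32,"wx": 0,"wy": 0,"wz": 0,"fingers": 255},
    {"tx": 0.005,"ty": 0,"tz": 0.35,"wx": 0,"wy": 0,"wz": 0,"fingers": 255},
    {"tx": 0.005,"ty": 0,"tz": 0.38,"wx": 0,"wy": 0,"wz": 0,"fingers": 255},
    {"tx": 0.005,"ty": 0,"tz": 0.4,"wx": 0,"wy": 0,"wz": 0,"fingers": 255},
    {"tx": 0.005,"ty": 0,"tz": 0.42,"wx": 0,"wy": 0,"wz": 0,"fingers": 255},
    {"tx": 0.005,"ty": 0,"tz": 0.42,"wx": 0,"wy": 0,"wz": 0,"fingers": 255}
  ]
}}

```text
clock: 8.7
tcp_pos: [0.4624, 0.1279, 0.1636]
eef_rot: [-3.139, 0.001, 1.33]
ft_force: [0.4, -0.8, -3.1]
grip_width: 0.0237
```

```bash
python3 go.py .4625 .128 .157 -13.8
python3 - <<'E'
from rig import r
import cv2
from h import *
s=r.snapshot("side")
cv2.imwrite("pics/side5.png",cv2.resize(s["frame"][180:360,205:425,::-1],None,fx=3.3,fy=3.3,interpolation=cv2.INTER_CUBIC))
E
```

```text
t 8.7 p [0.4624 0.1279 0.1636] toolY -13.77 F [ 0.4 -0.8 -3.1] w 0.023717655321023778
shift [0.001 0.001 0.055] turn [-0.002  0.001  0.   ] clampfrac 1
```

View pics/side5.png

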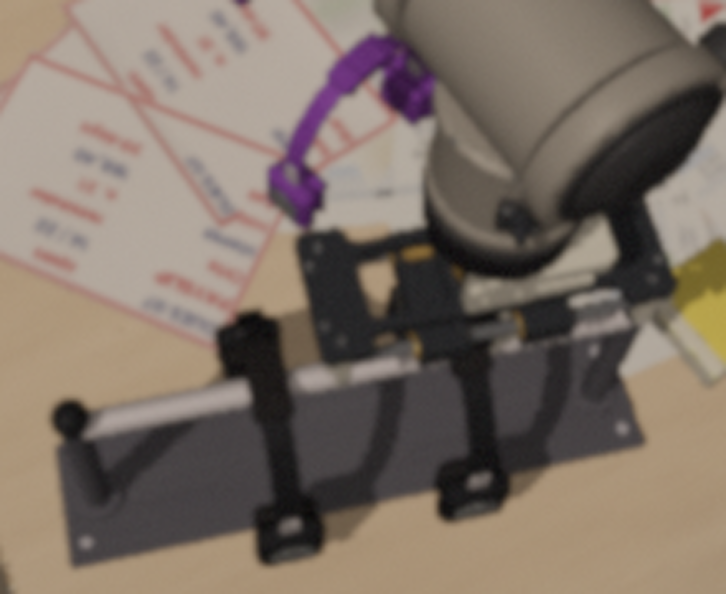

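The pair straddles the bar at crop (475,370) with clear space to the hanging pair at (265,380). The crown is about 7 mm above contact, so the last part goes slowly.

{"api": "play_rows", "payload": {
  "targets": [
    {"tx": 0,"ty": 0,"tz": 0.01,"wx": 0,"wy": 0,"wz": 0,"fingers": 255},
    {"tx": 0,"ty": 0,"tz": 0.02,"wx": 0,"wy": 0,"wz": 0,"fingers": 255},
    {"tx": 0,"ty": 0,"tz": 0.027,"wx": 0,"wy": 0,"wz": 0,"fingers": 255},
    {"tx": 0,"ty": 0,"tz": 0.034,"wx": 0,"wy": 0,"wz": 0,"fingers": 255},
    {"tx": 0,"ty": 0,"tz": 0.041,"wx": 0,"wy": 0,"wz": 0,"fingers": 255},
    {"tx": 0,"ty": 0,"tz": 0.048,"wx": 0,"wy": 0,"wz": 0,"fingers": 255},
    {"tx": 0,"ty": 0,"tz": 0.052,"wx": 0,"wy": 0,"wz": 0,"fingers": 255},
    {"tx": 0,"ty": 0,"tz": 0.052,"wx": 0,"wy": 0,"wz": 0,"fingers": 255}
  ]
}}

```text
clock: 9.55
tcp_pos: [0.4624, 0.1279, 0.1574]
eef_rot: [-3.139, 0.001, 1.33]
ft_force: [0.9, 0.3, -2.2]
grip_width: 0.024
```

```bash
python3 go.py .4625 .128 .157 -13.8
```

```text
t 9.55 p [0.4624 0.1279 0.1574] toolY -13.77 F [ 0.9  0.3 -2.2] w 0.02395042316907933
shift [0.001 0.    0.004] turn [-0.002  0.001  0.   ] clampfrac 1
```

{"api": "play_rows", "payload": {
  "targets": [
    {"tx": 0,"ty": 0,"tz": 0.003,"wx": 0,"wy": 0,"wz": 0,"fingers": 255},
    {"tx": 0,"ty": 0,"tz": 0.006,"wx": 0,"wy": 0,"wz": 0,"fingers": 255},
    {"tx": 0,"ty": 0,"tz": 0.006,"wx": 0,"wy": 0,"wz": 0,"fingers": 255}
  ]
}}

```text
clock: 9.85
tcp_pos: [0.4625, 0.1279, 0.157]
eef_rot: [-3.139, 0.001, 1.33]
ft_force: [-1.3, -0.2, 1.0]
grip_width: 0.0243
```

```bash
python3 go.py .4625 .128 .157 -13.8
```

```text
t 9.85 p [0.4625 0.1279 0.157 ] toolY -13.77 F [-1.3 -0.2  1. ] w 0.02432863864566593
shift [ 0.001 -0.     0.   ] turn [-0.001  0.001  0.   ] clampfrac 1
```

Contact: the vertical force went from −3 to +1 N, so the bar carries the weight. Opening gradually.

{"api": "play_rows", "payload": {
  "targets": [
    {"tx": 0,"ty": 0,"tz": 0,"wx": 0,"wy": 0,"wz": 0,"fingers": 185},
    {"tx": 0,"ty": 0,"tz": 0,"wx": 0,"wy": 0,"wz": 0,"fingers": 175},
    {"tx": 0,"ty": 0,"tz": 0,"wx": 0,"wy": 0,"wz": 0,"fingers": 165},
    {"tx": 0,"ty": 0,"tz": 0,"wx": 0,"wy": 0,"wz": 0,"fingers": 150},
    {"tx": 0,"ty": 0,"tz": 0,"wx": 0,"wy": 0,"wz": 0,"fingers": 130},
    {"tx": 0,"ty": 0,"tz": 0,"wx": 0,"wy": 0,"wz": 0,"fingers": 110},
    {"tx": 0,"ty": 0,"tz": 0,"wx": 0,"wy": 0,"wz": 0,"fingers": 100},
    {"tx": 0,"ty": 0,"tz": 0,"wx": 0,"wy": 0,"wz": 0,"fingers": 100}
  ]
}}

```text
clock: 10.65
tcp_pos: [0.4625, 0.1279, 0.157]
eef_rot: [-3.139, 0.001, 1.33]
ft_force: [0.8, 0.4, 0.4]
grip_width: 0.0553
```

```bash
python3 go.py .4625 .128 .157 -13.8
python3 - <<'E'
from rig import r
import cv2
from h import *
s=r.snapshot("side")
cv2.imwrite("pics/side6.png",cv2.resize(s["frame"][180:360,205:425,::-1],None,fx=3.3,fy=3.3,interpolation=cv2.INTER_CUBIC))
E
```

```text
t 10.65 p [0.4625 0.1279 0.157 ] toolY -13.77 F [0.8 0.4 0.4] w 0.0553402611206611
shift [ 0.001 -0.     0.   ] turn [-0.001  0.001  0.   ] clampfrac 1
```

View pics/side6.png

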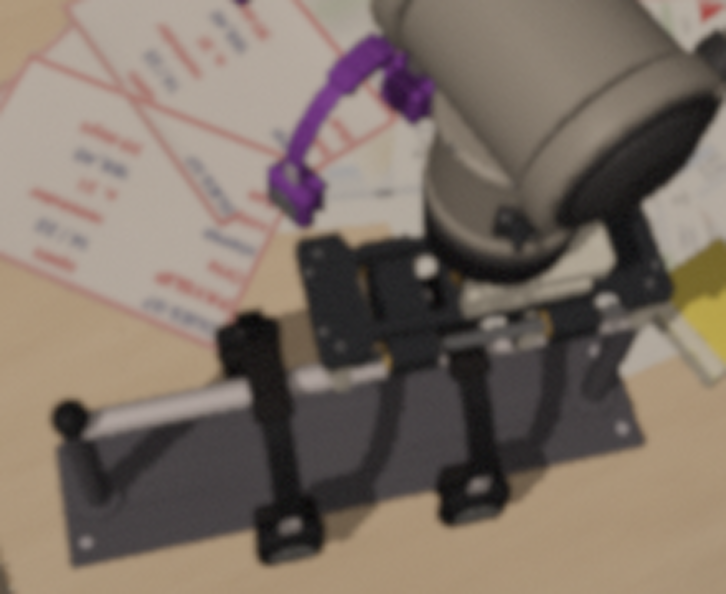

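The pair stays on the bar at crop (472,370) with the fingers open, and the hanging pair hasn't moved. Retreating straight up.

{"api": "play_rows", "payload": {
  "targets": [
    {"tx": 0,"ty": 0,"tz": -0.03,"wx": 0,"wy": 0,"wz": 0,"fingers": 100},
    {"tx": 0,"ty": 0,"tz": -0.08,"wx": 0,"wy": 0,"wz": 0,"fingers": 100},
    {"tx": 0,"ty": 0,"tz": -0.15,"wx": 0,"wy": 0,"wz": 0,"fingers": 100},
    {"tx": 0,"ty": 0,"tz": -0.3,"wx": 0,"wy": 0,"wz": 0,"fingers": 100},
    {"tx": 0,"ty": 0,"tz": -0.5,"wx": 0,"wy": 0,"wz": 0,"fingers": 100},
    {"tx": 0,"ty": 0,"tz": -0.75,"wx": 0,"wy": 0,"wz": 0,"fingers": 100},
    {"tx": 0,"ty": 0,"tz": -1,"wx": 0,"wy": 0,"wz": 0,"fingers": 100}
  ]
}}

```text
clock: 11.4
tcp_pos: [0.4626, 0.128, 0.2789]
eef_rot: [-3.14, 0.001, 1.33]
ft_force: [1.4, -0.5, -1.1]
grip_width: 0.0559
```

{"api": "play_rows", "payload": {
  "targets": [
    {"tx": 0.3,"ty": 0,"tz": -0.1,"wx": 0,"wy": 0,"wz": 0,"fingers": 100},
    {"tx": 0.6,"ty": 0,"tz": -0.2,"wx": 0,"wy": 0,"wz": 0,"fingers": 100},
    {"tx": 1,"ty": 0,"tz": -0.3,"wx": 0,"wy": 0,"wz": 0,"fingers": 100},
    {"tx": 1,"ty": 0,"tz": -0.3,"wx": 0,"wy": 0,"wz": 0,"fingers": 100},
    {"tx": 1,"ty": 0,"tz": -0.3,"wx": 0,"wy": 0,"wz": 0,"fingers": 100},
    {"tx": 1,"ty": 0,"tz": -0.3,"wx": 0,"wy": 0,"wz": 0,"fingers": 100}
  ]
}}

```text
clock: 12.0
tcp_pos: [0.4909, 0.2438, 0.3147]
eef_rot: [-3.139, 0.002, 1.33]
ft_force: [0.1, -0.7, -0.6]
grip_width: 0.0557
```

Run:
```python
from rig import r
import cv2
from h import *
o=r.get_obs();print(o["clock"],o["tcp_pos"],o["grip_width"])
d=np.array([np.cos(np.radians(-13.8)),np.sin(np.radians(-13.8))]);u=np.array([-d[1],d[0]])
for n in("side","top"):
    s=r.snapshot(n);np.savez(n+"7.npz",**s)
    cv2.imwrite(f"pics/{n}7.png",s["frame"][:,:,::-1])
s=load("side7.npz");C=cloud(s);s0=load("side0.npz");C0=cloud(s0)
for lab,ss,CC,c0 in(("new",s,C,(.4625,.128)),("hung",s,C,(.5755,.1)),("hung before",s0,C0,(.5755,.1))):
    P=CC.reshape(-1,3);g=ss["frame"].reshape(-1,3).astype(int);rel=P[:,:2]-c0
    a=rel@u;b=rel@d
    for lo,hi in((.03,.085),(.161,.185)):
        m=(abs(b)<.04)&(abs(a)<.1)&(P[:,2]>lo)&(P[:,2]<hi)&(g.max(1)<75)
        if m.sum()>4:print(lab,lo,m.sum(),"u",a[m].min().round(3),a[m].max().round(3),"d",b[m].min().round(3),b[m].max().round(3),"z",P[m,2].min().round(3),P[m,2].max().round(3),"mean",P[m].mean(0).round(4))
```

```text
12.0 [0.49091803 0.2437905  0.31470295] 0.055672008810079936
new 0.03 172 u -0.07 0.076 d -0.008 0.02 z 0.039 0.081 mean [0.4644 0.1019 0.0703]
new 0.161 110 u -0.027 -0.003 d -0.011 0.011 z 0.162 0.171 mean [0.4597 0.1137 0.167 ]
hung 0.03 375 u -0.071 0.077 d -0.021 0.02 z 0.041 0.083 mean [0.5858 0.1262 0.0737]
hung 0.161 316 u -0.026 0.026 d -0.012 0.012 z 0.161 0.172 mean [0.5755 0.1013 0.1668]
hung before 0.03 396 u -0.071 0.077 d -0.022 0.02 z 0.037 0.085 mean [0.5856 0.1265 0.0733]
hung before 0.161 318 u -0.026 0.025 d -0.012 0.011 z 0.162 0.173 mean [0.5753 0.1012 0.1671]
```

View pics/side7.png

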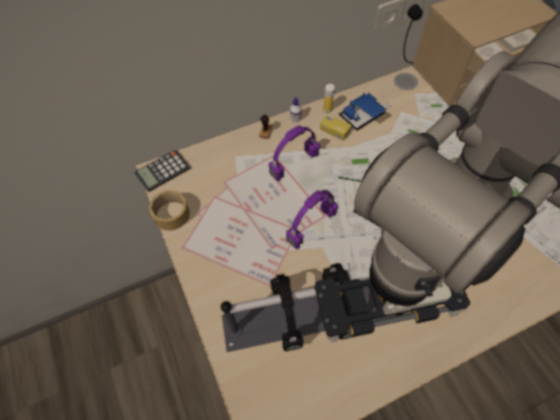

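View pics/top7.png

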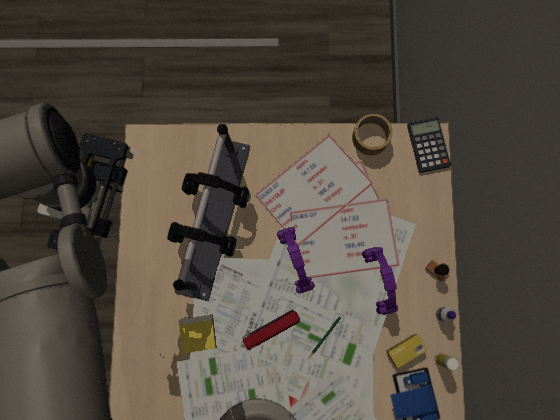

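The top view shows both pairs side by side on the bar, the new one at (203,238) and the old one at (215,190). The arm is clear at the left. Cups and crown of the new pair are at the same heights as the old pair's, and the old pair moved less than 1 mm. Handing in.

Run:
```python
from rig import r
o=r.get_obs();print(abs(o["qd"]).max());print(r.close_job())
```

```text
0.002577731675184465
the job is handed in; nothing more can be done
None
```

The loose black headphones now hang on the free half of the bar, about 115 mm along it from the pair that was already there. I gripped them across the crown with about 25 N and lowered them until the bar took the weight. Then I opened the fingers, lifted straight up and moved clear. I handed the job in at about 12 s, with the arm at rest.

**Last checks:**
- **New pair:** the crown top is about 170 mm above the desk, and one cup hangs down each side. Both heights match the pair that was already hanging. In the last side picture the arm hid part of the new pair, so its crown was measured only in part there. The top view shows the whole pair.
- **Hanging pair:** its measured position changed by less than 0.5 mm, which is within the noise.
- **Wrist force:** the readings between moves stayed at about 3 N or below.
- **Camera disagreement:** the two cameras differed by about 3 mm on where the bar lies. I used the mean, and the level part of the crown leaves room for that.

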